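Make up and stack two vice repair kits

ROBOT

A 7-joint arm with a two-finger parallel gripper is mounted at the origin on the work surface. World frame = base frame: x ahead of the robot, y to its left, z up, the work surface at z = 0. Lengths are in m, angles in degrees, forces in N, time in s.
With the tool pointing down it reaches from about 0.4 to 0.9 m from the base axis. Payload 5.5 kg.
Tool frame: the origin (TCP) lies on the centre line of the jaws, within the pads' length; the fingertips stand 17 mm ahead of it and the grasp point (between the pads) lies 2 mm behind it; z points along the fingers, y is the line along which they close (so a half turn about z gives the same grasp; the last joint's range is limited). The gripper opens to 92 mm and grips with 3 to 60 N. Pads are 19 mm wide; open, the fingers measure 130 mm over their backs; the gripper's body (75 mm by 190 mm) begins 47 mm behind the grasp point.
Start: joints at [-49.664, 28.699, -24.465, 88.831, 12.651, 65.22, -12.049], TCP at [0.277, 0.588, 0.244] pointing down, gripper open.
Joint ranges: [-164.97, 164.97], [-17.58, 116.51], [-87.97, 89.64], [11.32, 138.91], [-80.73, 260.73], [10.89, 115.49], [-147.41, 147.41]. Speed limits (degrees/s): [147.25, 147.25, 180, 180, 180, 180, 180].

INTERFACE

Orientations are given as a 3x3 rotation matrix whose columns are the frame's x, y, z axes.
In Python, from workcell import arm gives the robot as it stands. Calls block until the motion is done:
- arm.move_pose(position, orientation): joint-space move of the TCP to a pose.
- arm.move_straight(position, rotation=None, speed=0.15): straight line of the TCP; rotation=None keeps the orientation; speed is the mean speed in m/s.
- arm.movej(angles): joint-space move.
- arm.set_gripper(opening, force=None): finger opening in m; force is the grip in N (None keeps the last); returns when the fingers have stopped.
- arm.pause(seconds).
- arm.inverse_kinematics(position, orientation): joint angles nearest the present ones, or None.
- arm.grab_frame(name): name is "side" or "top"; returns (picture, depth): 400x640x3 uint8, blue, green, red; 400x640 float32, m along the optical axis (not along the pixel's ray), 0 where there is no reading.
- arm.camera_info(name): a dict with "fx", "fy", "cx", "cy" (pixels), "dist" ([k1, k2, p1, p2, k3] as OpenCV has them; the pictures are not rectified), "origin" and "orientation" of the camera in the world. Camera axes: x right, y up, looking along -z (the intrinsics and any distortion apply to the point x, -y, -z); pixel columns grow to the right and rows downward; lengths in m; the calibration is good to about 2 mm. A picture is of the moment at which its call begins. camera_info takes no time and is no camera call.
A pose or a line that the arm cannot do raises arm.Unreachable and nothing moves.
- arm.hand_in(): hands the job in; it is judged then, once.
Readings, each from a call of its own:
- arm.read_time_s(): time.
- arm.read_joints(): joint angles.
- arm.read_qvel(): joint speeds.
- arm.read_joint_torque(): joint torques, N m.
- arm.read_ee_pos(): TCP position.
- arm.read_tcp_rot(): TCP orientation.
- arm.read_ft_force(): force on the tool from outside, world axes, zero at the start.
- arm.read_torque(): the same for the moment, N m.
- arm.read_gripper_width(): finger opening in m.
- arm.read_finger_force(): force on a finger pad.
Only numpy, scipy, OpenCV 4.12 (cv2) and the standard library are available. Lean on these libraries where they do the work, as an engineer would, in place of code of your own. Each camera call takes 0.05 s, during which the arm holds its last target. There are 200 camera calls.

TASK

Make up the two vice repair kits from the parts board: the ball bearing and the hexagon bolt go in the green tray, the flanged brass bush and the black knob in the orange tray, one part to a pocket and standing upright as they do now. Then stack the orange tray on the green one, its ends lined up and all four corner pins fully down in the sockets, and leave the stack standing on the bench with the kits still in order. The nut and the aluminium spacer are not wanted: leave them where they are.

Things in the scene. Friction and masses are not known exactly. Their poses are not given: they have to be found in the camera images.
- bearing: Ball bearing: flat bright steel ring, 30 mm diameter, 14 mm high, with a red seal ring on its face and a dark bore. Upright on the parts board: grey felt 10 mm above the bench, rim 12 mm above the felt. Origin: centre of its underside; z up.
- bolt: Short hexagon bolt of bright steel standing on its head with the shank up: head 24 mm across flats (28 mm over corners) and 10 mm high, threaded shank 16 mm diameter above it, 30 mm high in all. Upright on the parts board: grey felt 10 mm above the bench, rim 12 mm above the felt. Origin: centre of its underside; z up.
- bush: Flanged brass bush (yellow metal sleeve) standing on its flange: flange 32 mm diameter and 4 mm high, sleeve 24 mm diameter above it, 27 mm high in all, with a dark bore. Upright on the parts board: grey felt 10 mm above the bench, rim 12 mm above the felt. Origin: centre of its underside; z up.
- knob: Black knurled knob, 31 mm diameter over the knurls (29 mm at the solid core), standing on a brass hub 22 mm diameter and 6 mm high; 29 mm high in all, small brass insert in its top. Upright on the parts board: grey felt 10 mm above the bench, rim 12 mm above the felt. Origin: centre of its underside; z up.
- nut: Dark steel hexagon nut, 30 mm across flats, 16 mm high; not part of either kit. Upright on the parts board: grey felt 10 mm above the bench, rim 12 mm above the felt. Origin: centre of its underside; z up.
- spacer: Plain aluminium (silver grey) spacer sleeve without a flange, 25 mm diameter, 28 mm high; not part of either kit. Upright on the parts board: grey felt 10 mm above the bench, rim 12 mm above the felt. Origin: centre of its underside; z up.
- green_tray: Dark green open tray, 204 (y) x 58 (x) x 47 mm high, loose, 0.3 kg. Origin: mid footprint, at the bench; z up. Two pockets centred at y +-42, each 80 (y) x 52 (x) mm; floor at z 13, rim 47, divider 4 thick to z 35. Sockets in the rim, 10 mm square, 13 deep, at x +-19, y +-92. Stands on 4 pins 9 mm long, 7 mm thick with round tips, at the same x, y. The same turned end for end.
- orange_tray: Orange tray, the same in form, size, axes and origin (at its pin tips) as the green tray. Outer long walls are plain and upright from z 9 to 47 mm: grip it at mid length across its 58 mm width. Stacked with its pins fully in the green tray's sockets, its origin is 38 mm above the green tray's.
Not all that is in view belongs to the job. There is more than one size of the orange_tray; the job needs the smaller. What is shaped like the knob but turquoise is not meant.

How it is judged (in metres and radians):
At the end, for the whole second after the job is handed in: One part in each pocket of its own tray, upright on the pocket floor (0.15 rad); the green tray on the bench, the orange on it within 5 mm and 0.05 rad, origin 35 to 41 mm higher (pins in the sockets), both level (0.03 rad); all released and at rest (x of bearing in the frame of green_tray between -0.026 and 0.026 m and z of bearing in the frame of green_tray between 0.009 and 0.018 m and angle between each of bearing, bolt, bush, knob's own z axis and vertical below 0.15 rad and linear speed of each of bearing, bolt, bush, knob below 0.03 m/s and x of bolt in the frame of green_tray between -0.026 and 0.026 m and z of bolt in the frame of green_tray between 0.009 and 0.018 m and ((y of bearing in the frame of green_tray between 0.002 and 0.082 m and y of bolt in the frame of green_tray between -0.082 and -0.002 m) or (y of bolt in the frame of green_tray between 0.002 and 0.082 m and y of bearing in the frame of green_tray between -0.082 and -0.002 m)) and x of bush in the frame of orange_tray between -0.026 and 0.026 m and z of bush in the frame of orange_tray between 0.009 and 0.018 m and x of knob in the frame of orange_tray between -0.026 and 0.026 m and z of knob in the frame of orange_tray between 0.009 and 0.018 m and ((y of bush in the frame of orange_tray between 0.002 and 0.082 m and y of knob in the frame of orange_tray between -0.082 and -0.002 m) or (y of knob in the frame of orange_tray between 0.002 and 0.082 m and y of bush in the frame of orange_tray between -0.082 and -0.002 m)) and horizontal distance between orange_tray and green_tray below 0.005 m and z of orange_tray in the frame of green_tray between 0.035 and 0.041 m and angle between the y axis of orange_tray and the y axis of green_tray, either way round below 0.05 rad and angle between each of green_tray, orange_tray's own z axis and vertical below 0.03 rad and height (world z) of green_tray below 0.006 m and linear speed of each of green_tray, orange_tray below 0.02 m/s); the robot touches nothing.
It fails at once if the nut, which is not wanted, is shifted by more than 30 mm (distance of nut from where it was at the start of the episode above 0.03 m).
It fails at once if the spacer, which is not wanted, is shifted by more than 30 mm (distance of spacer from where it was at the start of the episode above 0.03 m).
It also fails if it takes over 141 s, if anything falls off the work surface, if the arm or the gripper's body presses on something with over 40 N, if the wrist force passes 120 N, or if a joint passes its speed limit or range.

## Working session

There is one attempt and no reset: what is moved stays moved. The work goes in short steps, each a Python script; the robot and the scene stay as the last script left them, time stands still between calls to the robot, and variables do not carry over. Pictures are saved under pics/ and viewed, at most 14 in all, crops included, and the job is handed in when it is done.

```bash
mkdir -p pics; ls
cat > h.py <<'E'
import numpy as np, cv2
from workcell import arm
def cloud(n):
    img,d=arm.grab_frame(n); c=arm.camera_info(n)
    K=np.array([[c['fx'],0,c['cx']],[0,c['fy'],c['cy']],[0,0,1.]])
    v,u=np.mgrid[0:400,0:640]
    p=cv2.undistortPoints(np.stack([u,v],-1).reshape(-1,1,2).astype(float),K,np.array(c['dist'])).reshape(400,640,2)
    P=np.stack([p[...,0]*d,-p[...,1]*d,-d],-1)@np.array(c['orientation']).T+np.array(c['origin'])
    P[d==0]=np.nan
    return img,d,P
E
python3 - <<'E'
from h import *
for n in ('top','side'):
    i,d,P=cloud(n); cv2.imwrite(f'pics/{n}0.png',i); np.savez(f'{n}0.npz',i=i,d=d,P=P)
    c=arm.camera_info(n); print(n,c['origin'],np.round(c['orientation'],2).tolist(),c['fx'],c['dist'])
print(arm.read_time_s(), arm.read_tcp_rot())
E
```

```text
pics
top [ 0.29524437 -0.03901138  1.15578254] [[-0.02, 0.99, -0.13], [-1.0, -0.02, 0.02], [0.01, 0.13, 0.99]] 418.10450738427164 [-0.09703471  0.          0.          0.          0.        ]
side [-0.12876467 -0.82294305  0.61350188] [[0.8, 0.31, -0.52], [-0.6, 0.41, -0.69], [0.0, 0.86, 0.51]] 437.05604121935005 [-0.04468446  0.          0.          0.          0.        ]
0.1 [[-9.04422694e-01  4.26636854e-01 -7.65191436e-04]
 [ 4.26637540e-01  9.04421320e-01 -1.57637561e-03]
 [ 1.95155194e-05 -1.75216926e-03 -9.99998465e-01]]
```

View pics/top0.png

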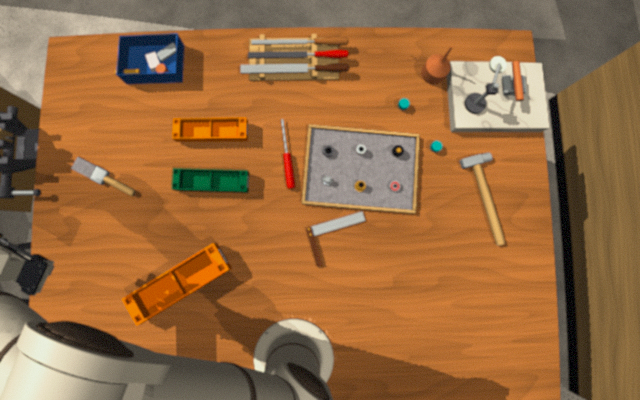

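View pics/side0.png

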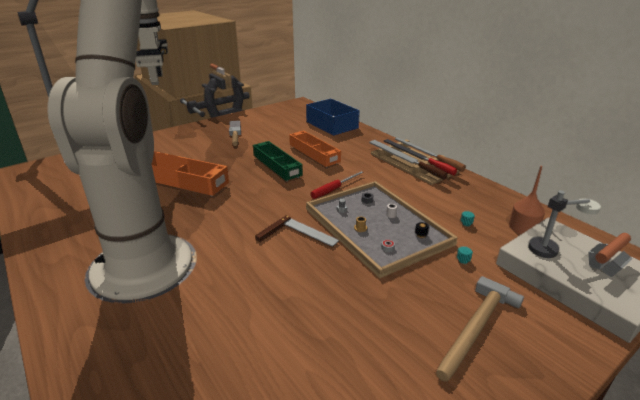

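Top view: small orange tray at about (210,129), green tray (210,180), and a larger orange tray (177,284), which is a decoy. On the board: nut (328,151), spacer (361,149), knob (398,151), bolt (328,182), bush (361,186), bearing (395,186). I'll measure these next.

Run:
```python
from h import *
z=np.load('top0.npz'); P=z['P'];i=z['i']
for n,(u,v) in dict(nut=(328,151),spacer=(361,149),knob=(398,151),bolt=(328,182),bush=(361,186),bearing=(395,186)).items():
    R=P[v-11:v+12,u-11:u+12].reshape(-1,3)
    m=R[:,2]>0.016; Q=R[m]; top=np.nanpercentile(Q[:,2],97); T=Q[Q[:,2]>top-0.005]
    print(n,len(T),'top',top.round(4),'mean',T.mean(0).round(4),'mid',((T.min(0)+T.max(0))/2).round(4),'ext',np.ptp(T,0).round(4),'floor',np.nanmedian(R[~m][:,2]).round(4))
for n,(u,v) in dict(orange=(210,129),green=(210,180)).items():
    R=P[v-20:v+21,u-48:u+49].reshape(-1,3); T=R[(R[:,2]>0.038)&(R[:,2]<.055)]
    r=cv2.minAreaRect(T[:,:2].astype(np.float32)*1000); print(n,len(T),np.median(T[:,2]),r)
print('bench',np.nanmedian(P[150:200,255:275,2]), 'felt', np.nanmedian(P[163:172,330:395,2]))
# rim of board
c=i[115:220,295:430]; cv2.imwrite('pics/board.png',cv2.resize(c,None,fx=5.5,fy=5.5,interpolation=2))
Q=P[115:220,295:430].reshape(-1,3);Q=Q[(Q[:,2]>.017)&(Q[:,2]<.026)];print(cv2.minAreaRect(Q[:,:2].astype(np.float32)*1000))
```

```text
nut 84 top 0.0299 mean [ 0.563  -0.1042  0.0273] mid [ 0.5638 -0.1051  0.0283] ext [0.0294 0.0307 0.0069] floor 0.0108
spacer 53 top 0.0417 mean [ 0.5634 -0.1935  0.0392] mid [ 0.563  -0.1938  0.0397] ext [0.023  0.0226 0.0058] floor 0.011
knob 77 top 0.0424 mean [ 0.5591 -0.2951  0.0399] mid [ 0.5579 -0.296   0.0406] ext [0.031  0.0283 0.0062] floor 0.0108
bolt 20 top 0.0447 mean [ 0.4802 -0.0996  0.0418] mid [ 0.479  -0.0997  0.0429] ext [0.0144 0.0137 0.0063] floor 0.0108
bush 45 top 0.0413 mean [ 0.4633 -0.1906  0.0387] mid [ 0.4631 -0.1914  0.0399] ext [0.0227 0.0199 0.0071] floor 0.0111
bearing 52 top 0.0286 mean [ 0.4614 -0.2854  0.0258] mid [ 0.4621 -0.2847  0.0267] ext [0.0255 0.0248 0.006 ] floor 0.0108
orange 545 0.0466761249731551 ((628.40625, 222.4862060546875), (203.31964111328125, 61.04296875), 89.00994110107422)
green 521 0.04663194381068125 ((483.49322509765625, 220.8985595703125), (206.73379516601562, 59.49277877807617), 87.28952026367188)
bench 0.0003896593915519997 felt 0.010966802428099998
((514.884765625, -184.99224853515625), (335.3691101074219, 226.2669677734375), 84.08018493652344)
```

View pics/board.png

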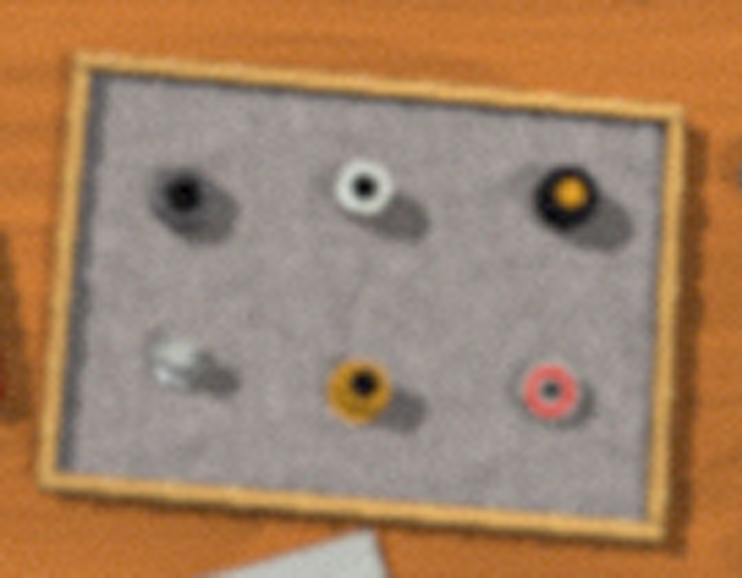

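Board crop: top row nut, spacer, knob; bottom row bolt, bush, bearing. The positions and heights match the sizes given. I'll first squeeze both trays gently with one tool yaw, which squares them and fixes their x, then look again.

```bash
cat >> h.py <<'E'
def R(a):
    a=np.radians(a); y=np.array([np.cos(a),np.sin(a),0]); z=np.array([0,0,-1.]); return np.stack([np.cross(y,z),y,z],1)
def over(x,y,z,a): arm.move_pose([x,y,z],R(a))
E
python3 - <<'E'
from h import *
for p in [(.483,.221),(.628,.222),(.463,-.19),(.558,-.296),(.461,-.285),(.48,-.1)]:
    for a in (0,180,90,-90):
        q=arm.inverse_kinematics([*p,.15],R(a)); print(p,a,None if q is None else np.round(q,0))
E
```

```text
(0.483, 0.221) 0 [-21.  22.  -7. 111.   4.  47. -31.]
(0.483, 0.221) 180 [  6.  27. -41. 110.  23.  51. 133.]
(0.483, 0.221) 90 [ -8.  23. -23. 111.  12.  48.  52.]
(0.483, 0.221) -90 [ -36.   22.   11.  112.   -5.   47. -113.]
(0.628, 0.222) 0 [-17.  34.  -7.  91.   5.  55. -25.]
(0.628, 0.222) 180 [  5.  40. -40.  90.  28.  60. 138.]
(0.628, 0.222) 90 [ -7.  35. -21.  91.  14.  57.  57.]
(0.628, 0.222) -90 [ -30.   34.   12.   92.   -8.   55. -105.]
(0.463, -0.19) 0 [  6.  19.  16. 116.  -7.  46.  26.]
(0.463, -0.19) 180 [ -36.   45.   78.  117.  -51.   63. -114.]
(0.463, -0.19) 90 [ 14.  19.   6. 116.  -3.  46. 112.]
(0.463, -0.19) -90 [ -5.  21.  28. 116. -13.  46. -58.]
(0.558, -0.296) 0 [ 10.  32.  21.  97. -14.  53.  36.]
(0.558, -0.296) 180 [ -20.   59.   77.   98.  -60.   75. -110.]
(0.558, -0.296) 90 [ 21.  31.   6.  97.  -4.  53. 119.]
(0.558, -0.296) -90 [  3.  34.  32.  98. -21.  55. -48.]
(0.461, -0.285) 0 [  7.  24.  27. 111. -14.  48.  42.]
(0.461, -0.285) 180 [ -19.   39.   65.  111.  -42.   58. -114.]
(0.461, -0.285) 90 [ 16.  23.  16. 110.  -8.  48. 126.]
(0.461, -0.285) -90 [ -4.  28.  42. 111. -24.  50. -40.]
(0.48, -0.1) 0 [  3.  18.   7. 117.  -3.  45.  11.]
(0.48, -0.1) 180 [ -48.   44.   78.  118.  -50.   62. -125.]
(0.48, -0.1) 90 [ 10.  18.  -2. 117.   1.  45.  98.]
(0.48, -0.1) -90 [ -8.  18.  19. 117.  -8.  45. -74.]
```

Run:
```python
from h import *
for n,x,y in (('green',.483,.221),('orange',.628,.222)):
    over(x,y,.13,0); arm.move_straight([x,y,.032],speed=.2)
    arm.set_gripper(.045,8); print(n,arm.read_gripper_width(),arm.read_ee_pos().round(4) if hasattr(arm.read_ee_pos(),'round') else arm.read_ee_pos())
    arm.set_gripper(.09); arm.move_straight([x,y,.13],speed=.25)
over(.5,-.1,.25,90)
print(arm.read_time_s())
Ts={'orange':[], 'green':[]}
for k in range(4):
    i,d,P=cloud('top')
    for n,(u,v) in dict(orange=(210,129),green=(210,180)).items():
        Q=P[v-22:v+23,u-50:u+51].reshape(-1,3); Ts[n].append(Q[(Q[:,2]>.040)&(Q[:,2]<.055)])
for n in Ts:
    for T in Ts[n]: r=cv2.minAreaRect(T[:,:2].astype(np.float32)*1000); print(n,np.round(r[0],1),np.round(r[1],1),round(r[2],2),T.mean(0).round(4))
cv2.imwrite('pics/top1.png',cv2.resize(i[100:210,150:270],None,fx=5,fy=5,interpolation=2)); np.savez('top1.npz',i=i,d=d,P=P)
```

```text
green 0.058206168895542816 [0.4834 0.2211 0.0324]
orange 0.05821847838834085 [0.6283 0.222  0.0325]
9.15
orange [628.9 223.3] [204.8  60.4] 89.34 [0.6289 0.2226 0.0463]
orange [629.1 223.1] [204.3  60.2] 89.3 [0.6299 0.2248 0.0463]
orange [628.7 222.9] [204.4  59.9] 89.58 [0.6289 0.2235 0.0464]
orange [628.8 223. ] [204.4  60.8] 89.06 [0.6294 0.2236 0.0463]
green [483.2 220.8] [206.5  59.9] 87.45 [0.4825 0.2207 0.0465]
green [482.8 220.9] [205.9  59.6] 87.39 [0.4823 0.2217 0.0465]
green [482.9 220.7] [207.7  59.9] 87.43 [0.4826 0.2209 0.0465]
green [482.8 220.8] [206.1  59.1] 87.47 [0.4827 0.2215 0.0464]
```

View pics/top1.png

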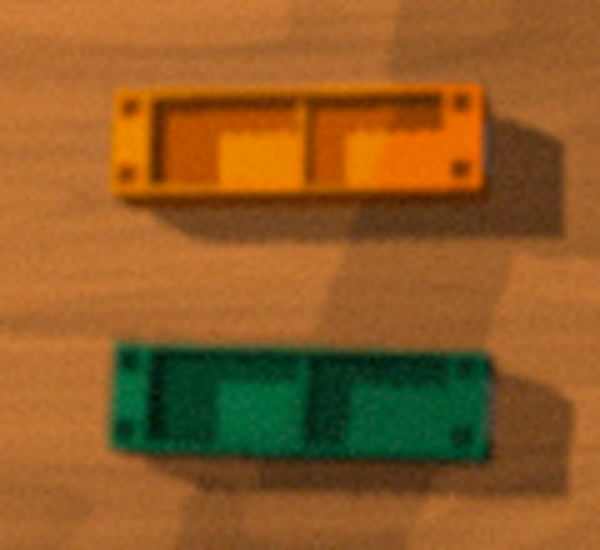

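The squeeze centred the trays in x but didn't turn them. The green tray's long axis lies at 87.4° and the orange's at 89.3°, so I'll use those yaws. Bearing first.

```bash
cat >> h.py <<'E'
TR=dict(green=(.4832,.2208,87.4),orange=(.6285,.2231,89.3))
def pick(x,y,tip,op,force):
    arm.set_gripper(op,force); over(x,y,.13,88); arm.move_straight([x,y,tip+.017],speed=.2)
    arm.set_gripper(0.005,force); w=arm.read_gripper_width(); p=arm.read_ee_pos()
    arm.move_straight([x,y,.14],speed=.25); w2=arm.read_gripper_width()
    print('pick',round(w,4),round(w2,4),np.round(p,4),'F',np.round(arm.read_ft_force(),2)); return w2
def place(tray,side,tip,w):
    X,Y,a=TR[tray]; t=np.radians(a); x=X+side*.042*np.cos(t); y=Y+side*.042*np.sin(t)
    over(x,y,.14,a); arm.move_straight([x,y,tip+.0175+.003],speed=.15)
    print('at',np.round(arm.read_ee_pos(),4),'F',np.round(arm.read_ft_force(),2),'w',round(arm.read_gripper_width(),4))
    arm.set_gripper(w+.005); arm.move_straight([x,y,.14],speed=.25); print('t',arm.read_time_s())
E
python3 - <<'E'
from h import *
w=pick(.4617,-.285,.0125,.042,15)
if w>.025: place('green',-1,.0125,w)
i,d,P=cloud('top'); cv2.imwrite('pics/top2.png',cv2.resize(i[100:220,150:430],None,fx=2.8,fy=2.8,interpolation=2))
E
```

```text
pick 0.0292 0.0294 [ 0.4626 -0.285   0.0304] F [ 0.1   0.47 -2.14]
at [0.4815 0.1786 0.0328] F [-0.07  0.11 -0.22] w 0.0296
t 16.275
```

View pics/top2.png

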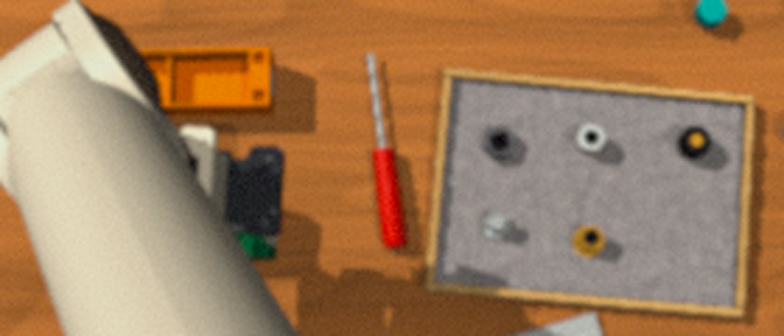

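The bearing has left the board; the arm hides the tray in this view. Carrying on with the other three parts.

Run:
```python
from h import *
for x,y,tip,op,f,mn,tr,s in ((.4798,-.0997,.0235,.036,15,.012,'green',1),(.4632,-.191,.017,.040,15,.019,'orange',-1),(.5585,-.2955,.0185,.042,12,.024,'orange',1)):
    w=pick(x,y,tip,op,f)
    if w<mn: print('MISS'); break
    place(tr,s,tip,w)
over(.5,-.1,.2,60)
i,d,P=cloud('top'); cv2.imwrite('pics/top3.png',cv2.resize(i[100:210,150:270],None,fx=5,fy=5,interpolation=2))
cv2.imwrite('pics/board3.png',cv2.resize(i[100:220,260:430],None,fx=4,fy=4))
Ts={'orange':[], 'green':[]}
for k in range(4):
    i,d,P=cloud('top')
    for n,(u,v) in dict(orange=(210,129),green=(210,180)).items():
        Q=P[v-22:v+23,u-50:u+51].reshape(-1,3); T=Q[(Q[:,2]>.040)&(Q[:,2]<.055)]
        r=cv2.minAreaRect(T[:,:2].astype(np.float32)*1000); print(n,np.round(r[0],1),np.round(r[1],1),round(r[2],2))
```

```text
pick 0.0154 0.0152 [ 0.4806 -0.0999  0.0415] F [-0.    0.94 -0.83]
at [0.4854 0.2622 0.0438] F [ 0.27  0.98 -0.84] w 0.0155
t 22.3167
pick 0.0233 0.0235 [ 0.4642 -0.1914  0.0352] F [-0.47 -0.02 -1.34]
at [0.6283 0.1807 0.0374] F [-0.84  0.29 -0.36] w 0.0234
t 29.425
pick 0.029 0.0284 [ 0.5597 -0.2961  0.0372] F [-0.16  0.01 -0.27]
at [0.6292 0.265  0.0388] F [ 0.37  0.09 -1.07] w 0.0286
t 36.9917
orange [629.  222.5] [203.7  60.6] 89.1
green [482.7 220.8] [206.8  59.1] 87.36
orange [628.9 222.8] [203.6  60.3] 89.27
green [483.  220.9] [206.6  59.9] 87.42
orange [628.8 222.7] [203.8  60.6] 89.41
green [483.  220.6] [206.1  59.1] 87.54
orange [628.4 222.8] [203.6  60.6] 89.23
green [483.1 220.8] [207.1  59.7] 87.67
```

View pics/top3.png

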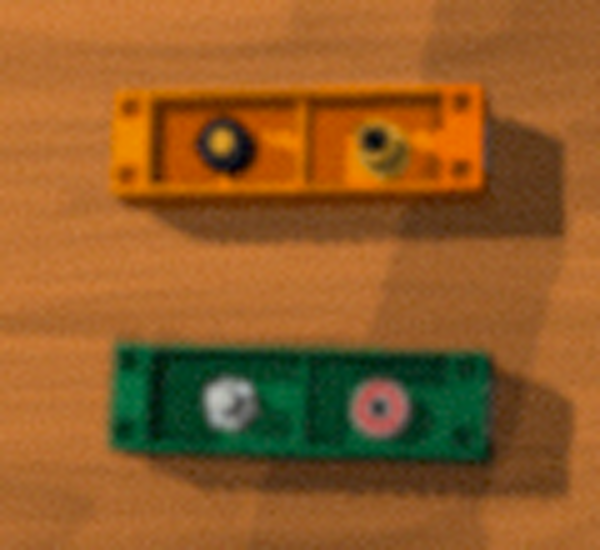

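Top view: knob (225,145) and bush (380,148) are in the orange tray, bolt (230,403) and bearing (380,408) in the green, one to a pocket and apparently upright. Now a subpixel check of the trays' relative y from their end edges.

Run:
```python
from h import *
I=np.mean([arm.grab_frame('top')[0].astype(np.float32) for _ in range(8)],0)
c=arm.camera_info('top');K=np.array([[c['fx'],0,c['cx']],[0,c['fy'],c['cy']],[0,0,1.]])
Rc=np.array(c['orientation']); F=np.diag([1,-1,-1.])
def proj(W):
    C=(W.reshape(-1,3)-np.array(c['origin']))@Rc@F
    return cv2.projectPoints(C,np.zeros(3),np.zeros(3),K,np.array(c['dist']))[0].reshape(W.shape[:-1]+(2,))
def prof(X,Y,a,sx,sy):
    t=np.radians(a); v=np.array([np.cos(t),np.sin(t)]); u=np.array([v[1],-v[0]])
    W=np.array([X,Y])+sx[:,None,None]*u+sy[None,:,None]*v
    W=np.concatenate([W,np.full(W.shape[:2]+(1,),.047)],-1); m=proj(W).astype(np.float32)
    return cv2.remap(I,m[...,0],m[...,1],cv2.INTER_LINEAR)
def edge(s,p):
    lo,hi=np.median(p[:10]),np.median(p[-10:]); h=(lo+hi)/2
    k=np.where(np.diff(np.sign(p-h))!=0)[0]; return [round(float(s[j]),1) for j in k],round(float(hi-lo))
w=np.arange(-12,12.1,1)/1e3; l=np.arange(-80,80.1,1)/1e3
for n,(X,Y,a) in dict(green=(.4832,.2208,87.4),orange=(.6285,.2231,89.3)).items():
    ch=lambda Q:Q[...,2]-Q[...,0] if n=='orange' else Q[...,2]-Q[...,1]
    for sgn in (1,-1):
        s=np.arange(92,113,.25)*sgn; print(n,'end',sgn,edge(s,ch(prof(X,Y,a,w,s/1e3)).mean(0)))
    for sgn in (1,-1):
        for seg in (np.arange(40,80,1)/1e3,np.arange(-80,-40,1)/1e3):
            s=np.arange(27.,37,.25)*sgn; print(n,'side',sgn,seg[0].round(2),edge(s,ch(prof(X,Y,a,s/1e3,seg)).mean(1)))
```

```text
green end 1 ([100.0], 171)
green end -1 ([-103.8], 115)
green side 1 0.04 ([30.2], 66)
green side 1 -0.08 ([30.2], 58)
green side -1 0.04 ([-31.0], 100)
green side -1 -0.08 ([-30.8], 81)
orange end 1 ([102.8], -98)
orange end -1 ([-102.2], -159)
orange side 1 0.04 ([31.0], -49)
orange side 1 -0.08 ([31.2], -65)
orange side -1 0.04 ([-31.0], -86)
orange side -1 -0.08 ([-30.5], -88)
```

Side edges confirm the yaws. The end edges put the green centre at y≈0.219 and the orange at ≈0.2234, both with the correct 204 mm length. I'll grip the orange tray and lower it onto the green in small steps while watching the force.

Run:
```python
from h import *
arm.set_gripper(.09,30); over(.6282,.2234,.13,-.7); arm.move_straight([.6282,.2234,.030],speed=.15)
arm.set_gripper(.045,30); print(arm.read_gripper_width(),np.round(arm.read_ee_pos(),4))
arm.move_straight([.6282,.2234,.115],speed=.08); print('lift',arm.read_gripper_width(),np.round(arm.read_ft_force(),1))
arm.move_straight([.483,.2191,.115],R(-2.6),speed=.1)
arm.move_straight([.483,.2191,.081],speed=.06); arm.pause(.3)
F0=np.array(arm.read_ft_force()); print(np.round(F0,1),np.round(arm.read_ee_pos(),4))
i,d,P=cloud('side'); cv2.imwrite('pics/side4.png',cv2.resize(i[120:210,220:340],None,fx=6,fy=6,interpolation=2))
for z in np.arange(.079,.0665,-.002):
    arm.move_straight([.483,.2191,z],speed=.02); f=np.array(arm.read_ft_force())-F0
    print(round(z,4),np.round(f,1),np.round(arm.read_ee_pos(),4))
    if f[2]>15: break
print(arm.read_time_s())
```

```text
0.05777680231680808 [0.6284 0.2234 0.0303]
lift 0.057608683053708885 [-0.4  0.1 -4.8]
[-0.2  0.4 -3.8] [0.4833 0.2192 0.0814]
0.079 [ 0.  -0.2 -0.8] [0.4829 0.219  0.0789]
0.077 [-0.2  0.1 -0.5] [0.4828 0.219  0.0768]
0.075 [ 0.3  0.7 -1. ] [0.4828 0.219  0.0748]
0.073 [-0.  -0.7 -1.3] [0.4829 0.219  0.0729]
0.071 [-0.7 -0.3 -0.8] [0.4828 0.219  0.0708]
0.069 [ 0.8 -0.8 -0.9] [0.4829 0.219  0.0688]
0.067 [-2.4 -2.2 10.6] [0.4832 0.2192 0.0681]
48.6167
```

View pics/side4.png

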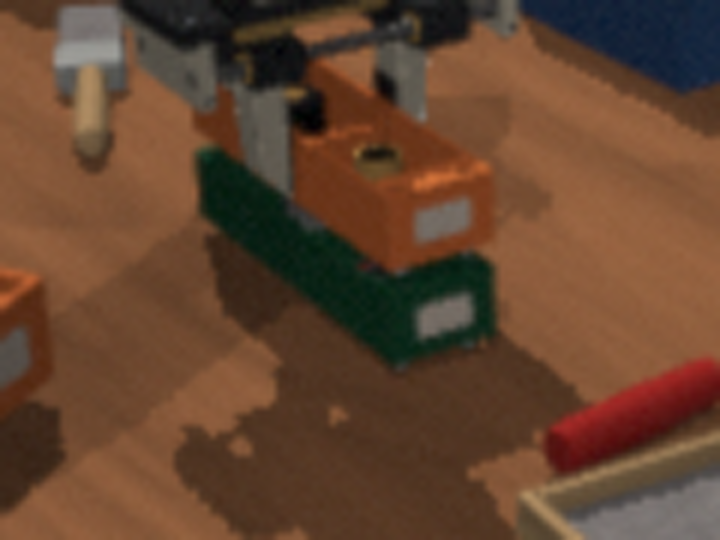

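The side view before lowering shows the orange tray level and right above the green. It then went down freely and seated at TCP z 0.068, which is exactly 38 mm above the grip height. Releasing and checking.

Run:
```python
from h import *
arm.set_gripper(.075); arm.move_straight([.483,.2191,.2],speed=.12); over(.5,-.1,.25,60); arm.pause(.3)
i,d,P=cloud('top'); i2,_,_=cloud('side')
Q=P[158:205,155:265].reshape(-1,3);T=Q[(Q[:,2]>.078)&(Q[:,2]<.095)]; print(np.median(T[:,2]),cv2.minAreaRect(T[:,:2].astype(np.float32)*1000))
A=np.c_[T[:,:2],np.ones(len(T))];print('slope',np.linalg.lstsq(A,T[:,2],rcond=None)[0])
a=cv2.resize(i[150:220,150:260],(770,490),interpolation=2)[:290*490//490*1]
b=cv2.resize(i2[125:215,230:330],(600,540),interpolation=2)
cv2.imwrite('pics/fin_top.png',cv2.resize(i[145:220,150:270],None,fx=5,fy=5,interpolation=2)); cv2.imwrite('pics/fin_side.png',b)
print(arm.read_time_s())
```

```text
0.0839097503849886 ((482.7439880371094, 218.82470703125), (204.573974609375, 59.01160430908203), 87.82369995117188)
slope [ 0.00318692 -0.00214174  0.08255148]
52.35
```

View pics/fin_top.png

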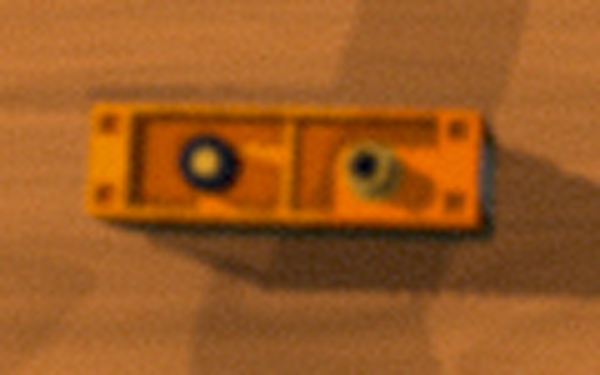

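View pics/fin_side.png

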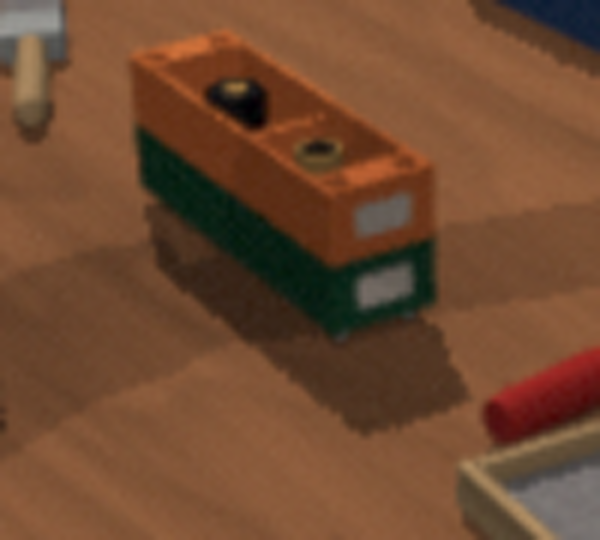

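The stack is flush and level: the rim reads 84 mm against the expected 85. The knob (210,163) and bush (370,170) stand upright in the orange tray. Handing in.

```bash
python3 -c "
from h import *
print(arm.hand_in())"
```

```text
the job is handed in; nothing more can be done
None
```

I made up both kits, stacked the orange tray fully down on the green one, left the nut and spacer alone, and handed the job in at about 52 s; no verdict came back.

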